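# Re-set the forming guide and load the block crosswise

### The job

First squeeze the release lever of the forming guide, slide its fence to the notch that leaves a 50 mm gap (the second notch counted from the fixed stop) and let go so that it locks there. Then take the rectangular wooden forming block from its holder and lay it flat on the guide's base between stop and fence, its long sides facing them and its ends about level with theirs, lowering it all the way instead of dropping it. Leave the other things on the table where they are.

Things in the scene. Friction and masses are not known exactly. Their poses are not given: they have to be found in the camera images.
- guide_seat (a point): Where the block goes: a point on top of the guide's base plate (8 mm above the table), on the guide's centre line, 25 mm from the fixed stop's face. Its axes are the guide's: y is the sliding direction from the stop towards the fence, x across, z up. The fixed stop, at y = -25 mm, is an upright plate 64 mm wide in x (centred), 14 mm thick, its top 56 mm above the table.
- guide: The forming guide, fixed on the table, origin under its centre, 61 mm ahead (+y) of the seat point; same axes. Aluminium base 140 mm (x) by 225 mm (y) by 8 mm. A dark steel rack of 6 teeth, its top 29 mm above the table, runs along y at x = +50 mm; the lever's nose locks between the teeth. Guide and holder stand one left, one right of the robot, either way round.
- fence_face (a point): Middle of the sliding fence's face that looks at the fixed stop, 31 mm above the table. The fence is an upright aluminium plate 64 mm wide in x, 12 mm thick, its top 56 mm above the table. Its axes are the guide's.
- fence (a joint): Fence position along the guide's y, m; the gap between stop and fence is this + 0.030. Notches at 0, 0.02, 0.04, 0.06, 0.08; latched, it has 2 mm of play either way. Wanted: 0.02. It starts latched in one of the notches 0.04 to 0.08 (seldom: its nose riding on a tooth between two). Sliding friction about 1 N.
- grip_bar (a point): Middle of the fixed grip bar on the fence: black, 14 mm diameter, 54 mm long along the guide's y, its centre 72 mm above the table, 55 mm behind the fence's face (+y) and 22 mm to the -x side of the guide's centre line. Its axes are the guide's. It moves only with the fence.
- lever_bar (a point): Middle of the black bar of the release lever, same size and height as the grip bar and parallel to it, 44 mm from it (centre to centre, in +x) when released; 58 mm over both bars. Both bars can be pinched together from above, the fingers closing along x.
- lever (a joint): Lever angle, rad: 0 released, stop at 0.40. Squeezing its bar towards the grip bar (pivot 43 mm below) clears the teeth from 0.30 (45 mm over both bars; 41 at the stop). The spring takes 10 N at the bar at first, 16 N at the stop; let go, it snaps back into the notch below. The grip bar does not yield: centre the gripper 8 mm nearer to it than the middle of the released bars.
- block_mid (a point): Centre of the forming block: loose, plain wood, 64 mm (its x) by 46 mm (y) by 42 mm high (z), 0.1 kg, dark inlay on top. It stands in one of the holder's two pockets, where cheeks higher than it leave only its 46 mm width to grip. Between stop and fence only its short ends (64 mm apart) are free: so set it down on the open table first and grip it again the other way.
- holder: Fixed white plastic holder, origin under its centre: floor 6 mm thick, 56 mm (x) by 166 mm (y), three cheeks 9 mm thick across it at y = -78, 0, +78 mm, up to 54 mm above the table; the two pockets between them, 69 mm long, are centred at y = -39 and +39 mm and open to both x sides.
- die: Bystander in the holder's other pocket: round wooden die, 54 mm diameter, 40 mm high, loose; origin at the centre of its underside.
- jar: Bystander: small glass jar, 48 mm diameter, 65 mm high, loose, somewhere between guide and holder; origin under its centre.
- bowl: Bystander: steel bowl, 140 mm diameter, 60 mm high, loose, behind the task's things; origin under its centre.
- oil: Bystander: amber glass bottle, 60 mm diameter, 170 mm high, loose, at the back; origin under its centre.
- tin: Bystander: aluminium can, 72 mm diameter, 90 mm high, loose, at the back; origin under its centre.
- cup: Bystander: steel cup, 72 mm diameter, 70 mm high, loose, near the robot; origin under its centre.
- cutter: Bystander: steel ring cutter, 70 mm diameter, 30 mm high, loose, near the robot; origin under its centre.
Things that resemble listed ones, but are neither listed nor needed, are in the scene too. What is shaped like the part that bears block_mid but pink is not meant.

How it is judged:
On the way, in this order (a step that is already met when the one before it is completed fails the run):
1. the fence is locked in the second notch (50 mm gap), the lever let go (value of joint fence between 0.0165 and 0.0235 m and value of joint lever below 0.05 rad and contact force between the fingers and lever below 0.5 N), for 0.2 s.
2. the block lies in the guide between stop and fence (x of block_mid in the frame of guide_seat between -0.012 and 0.012 m and y of block_mid in the frame of guide_seat between -0.008 and 0.008 m and z of block_mid in the frame of guide_seat between 0.018 and 0.024 m and angle between the x axis of block_mid and the x axis of guide_seat, either way round below 0.15 rad and angle between block_mid's own z axis and vertical below 0.08 rad), for 0.2 s.
At the end, for the whole second after the job is handed in: The fence is locked in the second notch (joint value 0.020 within 3.5 mm) with the lever released; the forming block lies flat and at rest on the guide's base between stop and fence, its centre within 12 mm across and 8 mm along of the seat point, its long axis within 0.15 rad of the guide's x (all of step 2 and value of joint fence between 0.0165 and 0.0235 m and value of joint lever below 0.05 rad and linear speed of block below 0.02 m/s); the robot touches nothing.
It fails at once if a bystander is shoved more than 3 cm or knocked over (distance of any of die, jar, bowl, oil, tin, cup, cutter from where it was at the start of the episode above 0.03 m).
It fails at once if the block is dropped into the guide (horizontal distance between block_mid and guide_seat below 0.03 m and z of block_mid in the frame of guide_seat below 0.06 m and contact force between the fingers and block below 0.2 N and linear speed of block above 0.35 m/s).
It also fails if it takes over 72 s, if anything falls off the work surface, if the arm or the gripper's body presses on something with over 40 N, if the wrist force passes 120 N, or if a joint passes its speed limit or range.

### The arm

A 7-joint arm with a two-finger parallel gripper is mounted at the origin on the work surface. World frame = base frame: x ahead of the robot, y to its left, z up, the work surface at z = 0. Lengths are in m, angles in rad, forces in N, time in s.
With the tool pointing down it reaches from about 0.35 to 0.9 m from the base axis. Payload 8.1 kg.
Tool frame: the origin (TCP) lies midway between the tips of the shut fingers; the grasp point (between the pads) lies arm.grip_point_offset behind it (arm.grip_point_offset is the distance from the TCP to the grasp point, in m); y points along the fingers, z is the direction in which the jaws open and shut, and the axes are right-handed (so a half turn about y gives the same grasp; the last joint's range is limited). The gripper opens to 92 mm and grips with 3 to 60 N. Pads are 19 mm wide; open, the fingers measure 130 mm over their backs; the gripper's body (75 mm by 190 mm) begins 47 mm behind the grasp point.
Start: joints at [-1.235, 0.434, 0.025, 1.573, -0.012, 1.134, -0.075], TCP at [0.266, 0.566, 0.227] pointing down, gripper open.
Joint ranges: [-2.62, 2.62], [-0.44, 2.09], [-1.27, 1.32], [0.08, 2.57], [-1.32, 4.46], [0.12, 2], [-2.74, 2.74]. Speed limits (rad/s): [2.22, 2.22, 3.01, 3.01, 3.14, 3.14, 3.14].

### API

Orientations are given as a rotation vector (axis times angle).
In Python, from cell import arm, get_image, camera_info gives the robot as it stands.
- The arm moves only by the tool carry_out, never from a script. Its argument "steps" is one flat list of numbers, 5 for each row, row after row: the opening, from 0 (shut) to 1 (fully open), then the shift along the world's x, y, z in units of 0.1 m (1.0 is 0.1 m), then the turn about the world's z in units of 45 degrees (1.0 is 45 degrees). In form: [hand, dx, dy, dz, spin, hand, dx, dy, dz, spin, ...]. A call has 1 to 12 rows; each row is the pose to reach, as a shift and turn from the pose commanded when the call began; what a row does not reach only later rows make up. A row lasts 1/10 s, in which the tool goes at most 50 mm and 8.59 degrees, less where a joint would pass 70% of its speed; a pose out of reach is approached as far as the arm can. A call with a number of a shift or a turn outside -1 to 1 is refused whole. A call with a gripper value outside its range is refused whole. The fingers move at their own pace and stop on an object; "grip_force" is the grip in N (left out, the last holds). Time passes only in rows, so rows that repeat a pose let the fingers close. It gives the time, the measured TCP pose, the force and the opening at its end, in the units of the state.
- arm.observe(): the state, without advancing time (a new reading comes with each control period).
- get_image(name): name is "scene" or "top" or "wrist"; returns (picture, depth): 384x512x3 uint8, red, green, blue; 384x512 float32, m along the optical axis (not along the pixel's ray), 0 where there is no reading.
- camera_info(name): a dict with "fovy" (degrees; the focal length in pixels is half the picture's height over the tangent of half this angle, whatever the lens; pixels are square), "cx", "cy" (the principal point, pixels), "dist_coeffs" ([k1, k2, p1, p2, k3] as OpenCV has them; the pictures are not rectified), "R" (3x3) and "t" (3): a world point X has camera coordinates R X + t; the wrist camera has in their place "tool_from_camera" (4x4, takes a point from camera to tool coordinates, whose origin is the TCP and whose axes are the tool frame's). Camera axes: x right, y down, z forward; pixel columns grow to the right and rows downward; lengths in m; the calibration is good to about 2 mm. A picture is of the moment at which its call begins: read the wrist's pose just before it. camera_info takes no time and is no camera call.
- arm.sign_off(): hands the job in, once; it reports no verdict.
The state is a dict: "clock": time; "joints": joint angles; "dq": joint speeds; "joint_efforts": joint torques, N m; "position": TCP position; "ee_rot": TCP orientation; "force": force on the tool from outside, world axes, zero at the start; "ft_torque": the same for the moment, N m; "width": opening from 0.0 (shut) to 1.0 (fully open).
Only numpy, scipy, OpenCV 4.12 (cv2) and the standard library are available. Lean on these libraries where they do the work, as an engineer would, in place of code of your own. Each camera call takes 0.05 s, during which the arm holds its last target. There are 200 camera calls.

## Working session

There is one attempt and no reset: what is moved stays moved. The work goes in short steps, Python scripts to look and compute and a tool call to move; the robot and the scene stay as the last step left them, time stands still between calls to the robot, and variables do not carry over. Pictures are saved under pics/ and viewed, about 8 in all and at most 12, crops included, and the job is handed in when it is done.

Besides the shell and the picture viewer there is one more tool, called after "Emit:" as a command line: name --argument value ..., lists and objects as JSON in quotes. carry_out: Moves the arm, as the interface text tells. Shifts and turns lie within -1 to 1; 1 stands for 0.1 m of shift or 45 degrees of turn. Its arguments: {"type":"object","properties":{"steps":{"type":"array","items":{"type":"number"}},"grip_force":{"type":"number"}},"required":["steps"]}

```bash
mkdir -p pics; ls; cat > h.py <<'E'
import numpy as np, cv2
from cell import arm, get_image, camera_info
from scipy.spatial.transform import Rotation as Rn
def K(ci):
    f=192/np.tan(np.radians(ci['fovy'])/2)
    return np.array([[f,0,ci['cx']],[0,f,ci['cy']],[0,0,1.]]), np.array(ci['dist_coeffs'],float)
def pose(name,st=None):
    ci=camera_info(name)
    if name=='wrist':
        T=np.eye(4);T[:3,:3]=Rn.from_rotvec(st['ee_rot']).as_matrix();T[:3,3]=st['position']
        W=T@np.array(ci['tool_from_camera']); return ci,W[:3,:3],W[:3,3]
    R=np.array(ci['R']);t=np.array(ci['t']); return ci,R.T,-R.T@t
def rays(name,px,st=None):
    ci,R,o=pose(name,st);k,d=K(ci)
    u=cv2.undistortPoints(np.array(px,float).reshape(-1,1,2),k,d).reshape(-1,2)
    return o,np.c_[u,np.ones(len(u))]@R.T
def plane(name,px,z,st=None):
    o,r=rays(name,px,st); return o+r*((z-o[2])/r[:,2])[:,None]
def cloud(name,dep,st=None):
    h,w=dep.shape;v,u=np.mgrid[:h,:w]
    o,r=rays(name,np.c_[u.ravel(),v.ravel()],st)
    return (o+r*dep.reshape(-1,1)).reshape(h,w,3)
def proj(name,X,st=None):
    ci,R,o=pose(name,st);k,d=K(ci)
    rv,_=cv2.Rodrigues(R.T); return cv2.projectPoints(np.array(X,float).reshape(-1,1,3),rv,-R.T@o,k,d)[0].reshape(-1,2)
E
python3 - <<'E'
from h import *
s=arm.observe();print(s, arm.grip_point_offset)
for n in('scene','top'):
    im,d=get_image(n);np.savez('pics/'+n,im=im,d=d);cv2.imwrite(f'pics/{n}0.png',im[:,:,::-1])
    ci,R,o=pose(n);print(n,o,R[:,2],ci['fovy'],ci['dist_coeffs'])
E
```

```text
pics
{'clock': 0.0, 'joints': array([-1.23458483,  0.43522263,  0.02496091,  1.5741161 , -0.01159459,
        1.13395928, -0.07511373]), 'dq': array([-0.00036484, -0.00043129, -0.00010163,  0.00179785, -0.00111972,
       -0.00088411, -0.0012604 ]), 'joint_efforts': array([-1.73018457e-04, -6.67854738e+01,  9.85154249e-01, -3.14463186e+01,
       -6.04705280e-02,  4.28358524e-02,  1.72193131e-04]), 'position': array([0.26537074, 0.56530261, 0.22593769]), 'ee_rot': array([-1.54480637,  0.34442716, -0.34411113]), 'force': array([ 0.20111215, -0.01700089,  0.25423136]), 'ft_torque': array([ 0.00180621,  0.04389677, -0.02002352]), 'width': 0.9960025209268449} 0.0188
scene [0.89793028 0.32168661 0.85177972] [-0.36282159 -0.39645661 -0.84331646] 52.67642522468199 [-0.12228282  0.          0.          0.          0.        ]
top [ 0.32570507 -0.04982382  1.24386731] [ 0.1765088   0.02064226 -0.98408259] 49.85304631571136 [0.01823202 0.         0.         0.         0.        ]
```

View pics/scene0.png

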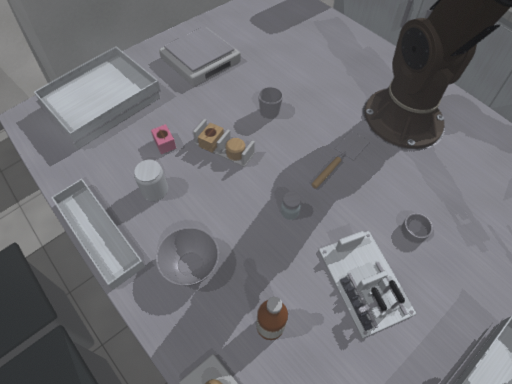

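View pics/top0.png

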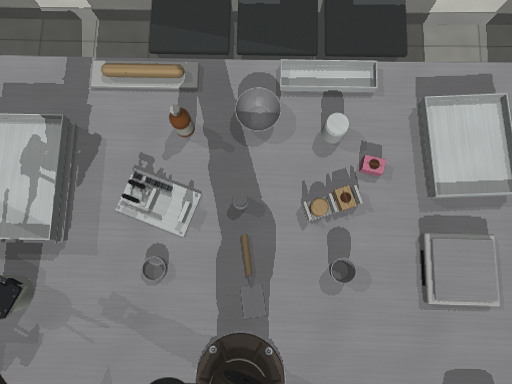

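Scene: the guide is at top-view (158,203), with its stop near (187,210) and the black bars near (133,190). The holder is at (332,203). There are two candidates for the block: the wood-coloured one at (345,197) in the holder's pocket, and the pink one at (373,165) lying loose. The wooden one in the holder fits the description, since pink is excluded. I'll enlarge both areas.

```bash
python3 - <<'E'
from h import *
z=np.load('pics/top.npz');im=z['im'][:,:,::-1]
a=cv2.resize(im[158:243,108:208],None,fx=5,fy=5,interpolation=cv2.INTER_CUBIC)
b=cv2.resize(im[148:233,298:398],None,fx=3,fy=3,interpolation=cv2.INTER_CUBIC)
b=cv2.copyMakeBorder(b,0,a.shape[0]-b.shape[0],0,0,cv2.BORDER_CONSTANT)
cv2.imwrite('pics/crop1.png',np.hstack([a,b]))
P=cloud('top',z['d']);d=z['d']
print((d[158:243,108:208]>0).mean())
def rep(n,m):
    Q=P[m];r=cv2.minAreaRect((Q[:,:2]*1000).astype(np.float32));print(n,m.sum(),r,'z',np.percentile(Q[:,2],[5,50,95]))
v,u=np.mgrid[:384,:512]
G=(u>105)&(u<210)&(v>158)&(v<243)&(d>0)
rep('guide',G&(P[...,2]>.0045)&(P[...,2]<.2))
rep('base',G&(P[...,2]>.005)&(P[...,2]<.012))
rep('plates50-60',G&(P[...,2]>.05)&(P[...,2]<.062))
rep('bars',G&(P[...,2]>.068)&(P[...,2]<.09))
H=(u>298)&(u<362)&(v>178)&(v<225)&(d>0)
rep('cheeks',H&(P[...,2]>.0505)&(P[...,2]<.06))
rep('holder',H&(P[...,2]>.004)&(P[...,2]<.06))
E
```

```text
0.9956470588235294
guide 3452 ((502.36700439453125, 270.73370361328125), (255.24166870117188, 319.9979248046875), 1.2646315097808838) z [0.00513908 0.01011043 0.06191786]
base 1960 ((502.1261291503906, 271.155029296875), (254.7786102294922, 319.1449279785156), 1.2646315097808838) z [0.00531904 0.00813075 0.01127719]
plates50-60 222 ((494.0534973144531, 254.47470092773438), (180.58786010742188, 63.15166091918945), 69.67007446289062) z [0.0511654  0.05567203 0.05989543]
bars 171 ((518.634521484375, 320.9754638671875), (53.00810241699219, 57.35658264160156), 69.77978515625) z [0.07272469 0.07746297 0.08159194]
cheeks 193 ((502.4687194824219, -255.4185791015625), (61.544212341308594, 164.58030700683594), 20.242361068725586) z [0.05074634 0.0528932  0.05724864]
holder 1237 ((508.657958984375, -256.0313720703125), (137.2446746826172, 188.70474243164062), 1.1414787769317627) z [0.00474906 0.04513841 0.05384891]
```

View pics/crop1.png

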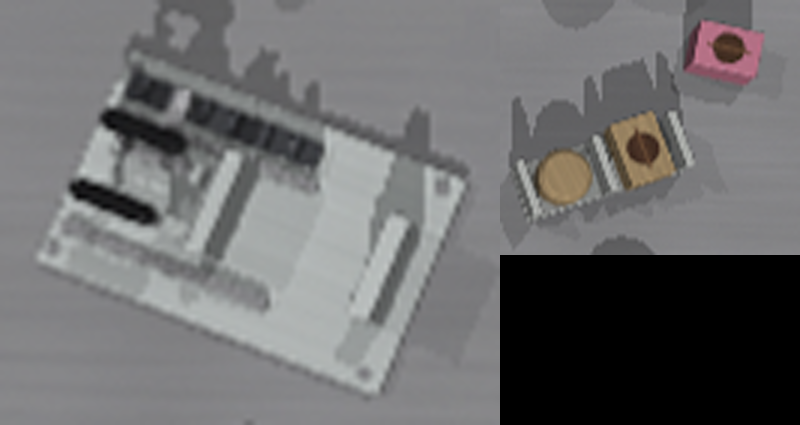

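Crop: in the guide (left part) the stop's top is near (385,265), the fence's near (220,205), and the grip and lever bars are at (113,200) and (145,130), with the rack beyond them. On the right the wooden block with inlay is at (640,150) in the holder, next to the die, and the pink decoy is outside it. The wooden block is confirmed. Next I'll get precise values in the guide's frame.

```bash
python3 - <<'E'
from h import *
S=np.load('pics/scene.npz')
for name in('top','scene'):
    z=np.load(f'pics/{name}.npz');im=z['im'].astype(int);d=z['d'];P=cloud(name,d)
    near=(np.hypot(P[...,0]-.502,P[...,1]-.27)<.19)&(d>0)
    val=im.max(2)
    def rr(m):return cv2.minAreaRect((P[m][:,:2]*1000).astype(np.float32))
    m=near&(P[...,2]>.0)&(P[...,2]<.014)&(val>150)
    m=cv2.morphologyEx(m.astype(np.uint8),cv2.MORPH_OPEN,np.ones((2,2)))>0
    n,l,st,c=cv2.connectedComponentsWithStats(m.astype(np.uint8)); m=l==1+st[1:,4].argmax()
    # base outline by plane cast at z=.008
    vv,uu=np.where(m);Q=plane(name,np.c_[uu,vv],.008)
    print(name,'base',cv2.minAreaRect((Q[:,:2]*1000).astype(np.float32)))
    a=np.radians(69.8);Y=np.array([np.cos(a),np.sin(a)]);X=np.array([Y[1],-Y[0]])
    C=np.array([.5186,.321]) # bars mid
    g=P[...,:2]-C;gx=g@X;gy=g@Y
    def st_(n,m):
        if m.sum():print(name,n,m.sum(),'x',np.round(np.percentile(gx[m],[1,50,99])*1e3,1),'y',np.round(np.percentile(gy[m],[1,50,99])*1e3,1),'z',np.round(np.percentile(P[m][:,2],[10,50,90])*1e3,1))
    top=near&(abs(P[...,2]-.056)<.004)
    st_('stop',top&(gy<-.1));st_('fence',top&(gy>-.1)&(gy<-.03))
    bm=near&(P[...,2]>.068)&(P[...,2]<.09)&(val<70);print(name,'bars',rr(bm))
    st_('grip',bm&(gx<0));st_('lever',bm&(gx>0))
    # holder/ block
    near=(np.hypot(P[...,0]-.5025,P[...,1]+.2554)<.1)&(d>0)
    print(name,'cheeks',rr(near&(abs(P[...,2]-.054)<.004)))
    wood=near&(im[...,0]-im[...,2]>25)&(P[...,2]>.042)&(P[...,2]<.052)
    n,l,st,c=cv2.connectedComponentsWithStats(wood.astype(np.uint8))
    for i in range(1,n):
        if st[i,4]>25:
            w=l==i;print(name,'wood',st[i,4],c[i],rr(w),np.median(P[w][:,2]))
    for nm,c0 in(('pinkish/obj',None),):
        pass
E
```

```text
top base ((492.64117431640625, 261.0281982421875), (223.04542541503906, 138.51998901367188), 70.12425994873047)
top stop 100 x [-31.3  -1.2  30.9] y [-160.9 -154.1 -146.6] z [53.6 56.1 58.8]
top fence 83 x [-30.7  -2.2  29.6] y [-55.8 -49.5 -41.3] z [53.3 55.8 58.4]
top bars ((517.8655395507812, 320.49822998046875), (50.951934814453125, 56.29294204711914), 69.45024108886719)
top grip 66 x [-28.6 -23.6 -18.2] y [-25.1  -1.4  22.7] z [73.7 77.4 81. ]
top lever 75 x [15.3 20.9 27.6] y [-26.3  -1.7  23.3] z [74.3 78.1 80.9]
top cheeks ((502.4687194824219, -255.4185791015625), (61.544212341308594, 164.58030700683594), 20.242361068725586)
top wood 328 [344.94512195 197.09146341] ((516.216552734375, -293.05975341796875), (62.53628158569336, 45.518577575683594), 19.937755584716797) 0.04752007966305405
top wood 207 [319.34299517 205.7294686 ] ((488.3731689453125, -217.1627960205078), (46.984195709228516, 46.71186828613281), 0.13673825562000275) 0.04569261051475437
scene base ((496.8769226074219, 268.7705993652344), (224.490234375, 138.6381378173828), 69.68604278564453)
scene stop 156 x [-30.3   0.7  30.5] y [-160.1 -152.4 -145.7] z [54.2 56.  58. ]
scene fence 156 x [-31.7  -0.1  30.2] y [-54.2 -47.9 -42.2] z [53.8 55.8 57.6]
scene bars ((520.6337280273438, 321.9342041015625), (50.24140930175781, 56.43845748901367), 69.51029205322266)
scene grip 132 x [-26.1 -19.3 -14.8] y [-22.3   1.7  25.7] z [73.5 77.3 79.7]
scene lever 142 x [17.4 24.  29.1] y [-22.7   2.4  25.9] z [74.4 77.5 79.8]
scene cheeks ((502.2415466308594, -253.5045166015625), (57.033451080322266, 163.85061645507812), 19.0174617767334)
scene wood 264 [210.12878788 132.95075758] ((516.7318725585938, -292.24603271484375), (63.14554214477539, 45.765682220458984), 20.917930603027344) 0.0472603769810353
scene wood 194 [234.7371134  144.44845361] ((491.9200744628906, -216.47589111328125), (46.629417419433594, 46.39860916137695), 44.67502212524414) 0.04486406444972135
```

```bash
cat >> h.py <<'E'
def tool():
    s=arm.observe();M=Rn.from_rotvec(s['ee_rot']).as_matrix()
    return s,M,np.degrees(np.arctan2(M[1,2],M[0,2]))
def go(xy,z,jaw):
    s,M,y=tool();p=s['position']; dy=(jaw-y+90)%180-90
    print('clock',s['clock'],'pos',p.round(4),'yaw',round(y,2),'down',M[:,1].round(3),'width',s['width'],'F',s['force'].round(1))
    print('move units',np.round([(xy[0]-p[0])*10,(xy[1]-p[1])*10,(z-p[2])*10,dy/45],3),'j7',s['joints'][6])
E
python3 - <<'E'
from h import *
a=np.radians(69.7);Y=np.array([np.cos(a),np.sin(a)]);X=np.array([Y[1],-Y[0]])
t=np.array([.5191,.3212])-.008*X;print(t,Y*.04)
go(t,.15,-20.3)
E
```

```text
[0.51159689 0.32397549] [0.01387743 0.03751556]
clock 0.1 pos [0.2654 0.5654 0.226 ] yaw 64.85 down [-0.    -0.001 -1.   ] width 1.0042881152371022 F [-0.2 -0.3  1. ]
move units [ 2.462 -2.414 -0.76  -1.892] j7 -0.0750940866259016
```

Emit:
carry_out --steps '[1, 0.4, -0.4, 0, -0.19, 1, 0.8, -0.8, 0, -0.38, 1, 1, -1, 0, -0.57, 1, 1, -1, 0, -0.76, 1, 1, -1, 0, -0.95]' --grip_force 30

```text
clock: 0.6
position: [0.367, 0.4641, 0.2266]
ee_rot: [-1.364, 0.928, -0.928]
force: [-0.8, 0.2, 0.0]
width: 1.003
```

Emit:
carry_out --steps '[1, 0.3, -0.3, 0, -0.19, 1, 0.6, -0.6, 0, -0.38, 1, 0.9, -0.9, 0, -0.57, 1, 1, -1, 0, -0.76, 1, 1, -1, 0, -0.94, 1, 1, -1, 0, -0.94]'

```text
clock: 1.2
position: [0.4657, 0.3652, 0.2264]
ee_rot: [-1.02, 1.466, -1.467]
force: [-0.5, -0.1, -0.1]
width: 0.998
```

Emit:
carry_out --steps '[1, 0.4, -0.4, -0.3, 0, 1, 0.46, -0.41, -0.7, 0, 1, 0.46, -0.41, -0.7, 0]'

```text
clock: 1.5
position: [0.5103, 0.3209, 0.1515]
ee_rot: [-1.031, 1.463, -1.467]
force: [0.1, -0.3, -0.3]
width: 1.006
```

```bash
python3 - <<'E'
from h import *
s=arm.observe();im,d=get_image('wrist');np.savez('pics/w1',im=im,d=d)
cv2.imwrite('pics/w1.png',im[:,:,::-1])
P=cloud('wrist',d,s);val=im.max(2)
C=np.array([.5191,.3212]);a=np.radians(69.7);Y=np.array([np.cos(a),np.sin(a)]);X=np.array([Y[1],-Y[0]])
g=P[...,:2]-C;gx=g@X;gy=g@Y
b=(d>0)&(P[...,2]>.066)&(P[...,2]<.09)&(val<80)&(abs(gx)<.045)&(abs(gy)<.045)
print(b.sum())
if b.sum()>10:
    print(cv2.minAreaRect((P[b][:,:2]*1000).astype(np.float32)),np.median(P[b][:,2]))
    for m in(b&(gx<0),b&(gx>0)):
        print(m.sum(),np.percentile(gx[m],[1,50,99]),np.percentile(gy[m],[1,50,99]))
t=C-.008*X
go(t,.053,-20.3)
E
```

```text
1847
((517.649169921875, 320.7532653808594), (52.8642578125, 57.49324035644531), 69.56816864013672) 0.07725171078347357
912 [-0.0296772  -0.02291629 -0.01658426] [-0.02484586  0.00082158  0.02473078]
935 [0.01414491 0.02011315 0.0271732 ] [-0.02543522  0.001122    0.02480104]
clock 1.55 pos [0.5102 0.3232 0.154 ] yaw -20.06 down [-0.004 -0.004 -1.   ] width 0.9993115204348695 F [-0.1  0.9 -0. ]
move units [ 0.014  0.008 -1.01  -0.005] j7 -0.789883055340822
```

View pics/w1.png

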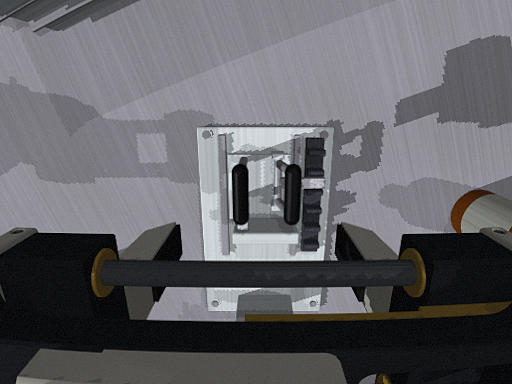

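Wrist view: both bars, at about (240,195) and (292,195), stand between the open fingers, and the rack is at (313,200). The position agrees with the other cameras within 1 mm, so I'll go down.

Emit:
carry_out --steps '[1, 0.01, 0, -0.4, 0, 1, 0.01, 0, -0.8, 0, 1, 0.01, 0, -0.95, 0, 1, 0.01, 0, -1, 0, 1, 0.01, 0, -1, 0]'

```text
clock: 2.05
position: [0.5128, 0.3258, 0.0578]
ee_rot: [-1.021, 1.463, -1.462]
force: [-0.3, 0.9, -0.3]
width: 1.001
```

Emit:
carry_out --steps '[0.3, 0, 0, 0, 0, 0.3, 0, 0, 0, 0, 0.3, 0, 0, 0, 0, 0.3, 0, 0, 0, 0, 0.3, 0, 0, 0, 0, 0.3, 0, 0, 0, 0, 0.3, 0, 0, 0, 0, 0.3, 0, 0, 0, 0]'

```text
clock: 2.85
position: [0.5105, 0.327, 0.058]
ee_rot: [-1.023, 1.466, -1.459]
force: [-10.3, 3.0, 15.0]
width: 0.432
```

Emit:
carry_out --steps '[0.3, -0.035, -0.094, 0, 0, 0.3, -0.07, -0.188, 0, 0, 0.3, -0.105, -0.28, 0, 0, 0.3, -0.14, -0.375, 0, 0, 0.3, -0.14, -0.375, 0, 0, 0.3, -0.14, -0.375, 0, 0, 0.3, -0.14, -0.375, 0, 0]'

```text
clock: 3.55
position: [0.4966, 0.2892, 0.058]
ee_rot: [-1.023, 1.466, -1.46]
force: [-10.6, 2.4, 16.2]
width: 0.43
```

```bash
cat > meas.py <<'E'
from h import *
def meas():
    a=np.radians(69.7);Y=np.array([np.cos(a),np.sin(a)]);X=np.array([Y[1],-Y[0]])
    C=np.array([.4978,.2644])
    for n in('top','scene'):
        im,d=get_image(n);P=cloud(n,d);g=P[...,:2]-C;gx=g@X;gy=g@Y;val=im.max(2)
        m=(d>0)&(abs(P[...,2]-.056)<.004)&(abs(gx)<.035)&(val>90)
        ys=np.sort(gy[m&(gy>-.11)&(gy<.06)])*1000
        h,e=np.histogram(ys,np.arange(-110,61,4));print(n,[(int(e[i]),int(h[i])) for i in range(len(h)) if h[i]>4])
        s=ys[ys<-80];f=ys[(ys>-75)&(ys<10)];print(' stop',np.median(s),'fence med',np.median(f) if len(f) else None)
        b=(d>0)&(P[...,2]>.068)&(P[...,2]<.085)&(val<70)&(abs(gx)<.045)&(gy>-.06)&(gy<.12)
        print(' bars y',np.percentile(gy[b]*1000,[1,50,99]) if b.sum()>10 else b.sum())
        cv2.imwrite(f'pics/m_{n}.png',im[:,:,::-1])
    s,M,y=tool();print(s['clock'],s['position'],y,s['width'],s['force'])
E
python3 -c "
from meas import *;meas()"
```

```text
top [(-102, 20), (-98, 27), (-94, 32), (-90, 21), (-38, 11), (-34, 29), (-30, 30), (-26, 19)]
 stop -93.5930737051852 fence med -28.62037355621864
 bars y [-6.2661352   4.23050581 24.20081923]
scene [(-102, 17), (-98, 42), (-94, 43), (-90, 48), (-86, 7)]
 stop -92.14499633763427 fence med None
 bars y [-0.56894402 18.85936258 47.05673177]
3.65 [0.49663984 0.2892624  0.05798912] -20.08682131077074 0.43130605384790915 [-10.92325248   2.39148498  16.16455819]
```

Emit:
carry_out --steps '[0.3, -0.004, -0.009, 0, 0, 0.3, -0.004, -0.009, 0, 0, 1, -0.004, -0.009, 0, 0, 1, -0.004, -0.009, 0, 0, 1, -0.004, -0.009, 0, 0, 1, -0.004, -0.009, 0, 0, 1, -0.004, -0.009, 0, 0, 1, -0.004, -0.009, 0, 0]'

```text
clock: 4.45
position: [0.4978, 0.2865, 0.0568]
ee_rot: [-1.022, 1.464, -1.464]
force: [0.2, 1.0, 0.5]
width: 0.906
```

Emit:
carry_out --steps '[1, 0, 0, 0.3, 0, 1, 0, 0, 0.7, 0, 1, 0, 0, 1, 0, 1, 0, 0, 1, 0]'

```text
clock: 4.85
position: [0.5002, 0.2877, 0.161]
ee_rot: [-1.014, 1.463, -1.462]
force: [-0.5, 0.2, -0.9]
width: 0.998
```

Emit:
carry_out --steps '[1, 0, -0.4, 0.2, 0, 1, 0, -0.8, 0.2, 0, 1, 0, -1, 0.2, 0, 1, 0, -1, 0.2, 0]'

```text
clock: 5.25
position: [0.4979, 0.1827, 0.1766]
ee_rot: [-1.02, 1.467, -1.468]
force: [-0.7, -0.2, 0.4]
width: 1.001
```

```bash
python3 -c "
from meas import *;meas()
a=cv2.imread('pics/m_scene.png')[220:340,310:430];cv2.imwrite('pics/c2.png',cv2.resize(a,None,fx=4,fy=4,interpolation=cv2.INTER_CUBIC))"
```

```text
top [(-102, 21), (-98, 29), (-94, 24), (-90, 21)]
 stop -94.23329681811505 fence med None
 bars y 0
scene [(-102, 19), (-98, 41), (-94, 43), (-90, 43), (-86, 8), (-38, 5), (-34, 47), (-30, 43), (-26, 49)]
 stop -92.4892944251832 fence med -27.721604777684988
 bars y [-2.59785437 22.49472627 45.32875551]
5.35 [0.49777008 0.18660596 0.17641749] -20.22098419386825 0.9998222320591714 [-0.11324385  0.96791114 -0.40336474]
```

View pics/c2.png

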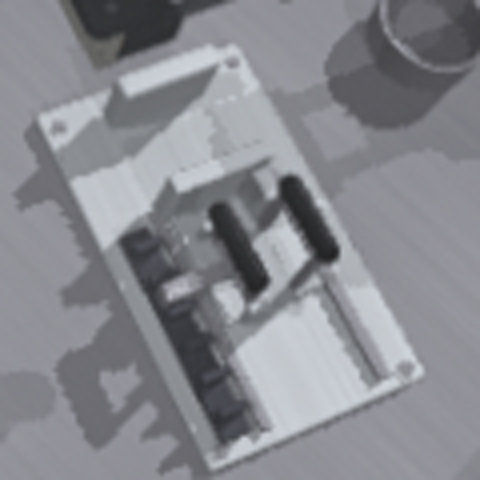

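Scene crop: the fence is close to the stop with a gap of about 52 mm by stereo. The same +1.5 mm bias showed before the move, so this is about 0.020. The lever bar at (238,248) and grip bar at (310,218) look released. Next is the holder; I'll check the bar spacing numerically there too.

Emit:
carry_out --steps '[1, 0, -0.5, 0.2, 0, 1, 0, -1, 0.2, 0]'

```text
clock: 5.55
position: [0.4991, 0.0923, 0.1976]
ee_rot: [-1.023, 1.459, -1.459]
force: [1.2, -1.7, 0.1]
width: 0.998
```

Emit:
carry_out --steps '[1, 0, -0.5, 0, 0, 1, 0, -1, 0, 0]'

```text
clock: 5.75
position: [0.4983, -0.01, 0.1966]
ee_rot: [-1.023, 1.462, -1.461]
force: [0.3, 0.7, 0.1]
width: 1.002
```

Emit:
carry_out --steps '[1, 0, -0.5, 0, 0.19, 1, 0, -1, 0, 0.38]'

```text
clock: 5.95
position: [0.4989, -0.0985, 0.1964]
ee_rot: [-1.17, 1.268, -1.268]
force: [0.8, 1.4, 0.0]
width: 1.002
```

Emit:
carry_out --steps '[1, 0.1, -0.5, 0, 0.19, 1, 0.2, -1, 0, 0.38, 1, 0.2, -1, 0, 0.51]'

```text
clock: 6.25
position: [0.5192, -0.2027, 0.1964]
ee_rot: [-1.344, 0.973, -0.976]
force: [-0.4, 0.4, 1.0]
width: 0.999
```

Emit:
carry_out --steps '[1, 0, -0.5, 0, 0, 1, 0, -0.74, 0, 0, 1, 0, -0.74, 0, 0, 1, 0, -0.74, 0, 0]'

```text
clock: 6.65
position: [0.5191, -0.2713, 0.1959]
ee_rot: [-1.341, 0.976, -0.974]
force: [1.0, 0.9, 0.0]
width: 0.999
```

```bash
python3 - <<'E'
from h import *
from meas import meas
meas()
im,d=get_image('top');P=cloud('top',d)
near=(np.hypot(P[...,0]-.505,P[...,1]-.283)<.06)&(d>0)
m=near&(P[...,2]>.068)&(P[...,2]<.085)&(im.max(2)<70);print('bars',cv2.minAreaRect((P[m][:,:2]*1000).astype(np.float32)))
s=arm.observe();im,d=get_image('wrist');np.savez('pics/w2',im=im,d=d);cv2.imwrite('pics/w2.png',im[:,:,::-1])
go([.5165,-.2926],.1,20)
P=cloud('wrist',d,s);im=im.astype(int)
w=(np.hypot(P[...,0]-.5165,P[...,1]+.2926)<.06)&(im[...,0]-im[...,2]>25)&(P[...,2]>.042)&(P[...,2]<.054)
print(w.sum(),cv2.minAreaRect((P[w][:,:2]*1000).astype(np.float32)),np.median(P[w][:,2]))
E
```

```text
top [(-102, 22), (-98, 27), (-94, 26), (-90, 22), (-38, 19), (-34, 27), (-30, 27), (-26, 13)]
 stop -93.96342099372234 fence med -30.054454820259632
 bars y [-6.62989394 16.75096163 40.96875464]
scene [(-102, 18), (-98, 37), (-94, 43), (-90, 50), (-86, 5), (-34, 45), (-30, 47), (-26, 50)]
 stop -92.27955564134967 fence med -27.56698082949057
 bars y [-3.79923877 22.50552556 45.19692661]
6.75 [ 0.51929473 -0.27007592  0.19614917] 18.07454603831539 0.9994265878404847 [-0.09278749  0.07782958  0.46082044]
bars ((502.9212646484375, 281.41851806640625), (50.90886688232422, 55.64210891723633), 70.2343521118164)
clock 6.85 pos [ 0.5191 -0.2704  0.1964] yaw 18.07 down [-0.     0.001 -1.   ] width 0.9994954388933032 F [ 0.3 -0.  -0.1]
move units [-0.026 -0.222 -0.964  0.043] j7 0.9081103272901536
2450 ((509.57305908203125, -276.60302734375), (63.52121353149414, 84.76756286621094), 20.06276512145996) 0.04755537155323267
```

View pics/w2.png

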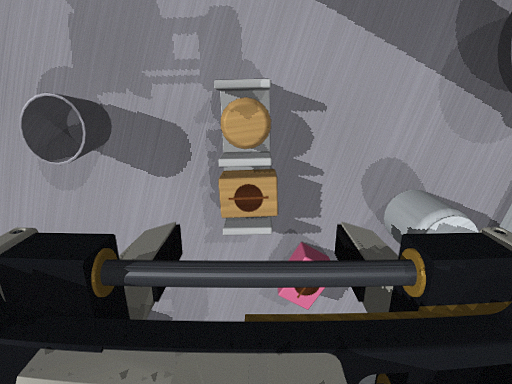

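The fence reads 0.020–0.021 and the bars are 55.6 mm over both, against 56 mm before, so it is locked with the lever released. Wrist view: the die is at (245,122), the wooden block with inlay at (248,195), the pink decoy at (303,275). The block's 64 mm length lies across the holder (along its x, overhanging the floor), so its short ends are the sides left free. That differs from the text, but all three cameras agree. I can therefore grip the ends directly, with no regrip.

```bash
python3 - <<'E'
from h import *
z=np.load('pics/w2.npz');im=z['im'].astype(int);d=z['d'];s=arm.observe();P=cloud('wrist',d,s)
v,u=np.mgrid[:384,:512]
w=(v>165)&(v<225)&(u>210)&(u<285)&(im[...,0]-im[...,2]>20)&(P[...,2]>.0445)&(P[...,2]<.053)
print(w.sum(),cv2.minAreaRect((P[w][:,:2]*1000).astype(np.float32)),np.median(P[w][:,2]))
go([.5163,-.2925],.11,20.2)
E
```

```text
2294 ((516.0955810546875, -294.9111633300781), (63.64142990112305, 46.1231689453125), 20.39729881286621) 0.047725456444968894
clock 6.85 pos [ 0.5191 -0.2704  0.1964] yaw 18.07 down [-0.     0.001 -1.   ] width 0.9994954388933032 F [ 0.3 -0.  -0.1]
move units [-0.028 -0.221 -0.864  0.047] j7 0.9081103272901536
```

Emit:
carry_out --steps '[1, -0.03, -0.23, -0.2, 0.047, 1, -0.03, -0.23, -0.6, 0.047, 1, -0.03, -0.23, -0.9, 0.047, 1, -0.03, -0.23, -0.9, 0.047]'

```text
clock: 7.25
position: [0.5135, -0.2927, 0.1031]
ee_rot: [-1.356, 0.953, -0.941]
force: [-1.2, 0.9, 0.6]
width: 1.002
```

Emit:
carry_out --steps '[1, 0, 0, -0.3, 0, 1, 0, 0, -0.6, 0, 1, 0, 0, -0.8, 0, 1, 0, 0, -0.89, 0, 1, 0, 0, -0.89, 0]'

```text
clock: 7.75
position: [0.5159, -0.2949, 0.0179]
ee_rot: [-1.355, 0.948, -0.947]
force: [1.2, 0.2, -0.1]
width: 0.997
```

```bash
python3 -c "
from h import *
go([.5163,-.2933],.016,20.3)"
```

```text
clock 7.75 pos [ 0.5159 -0.2949  0.0179] yaw 20.08 down [-0.  0. -1.] width 0.9967361029688 F [ 1.2  0.2 -0.1]
move units [ 0.004  0.016 -0.019  0.005] j7 1.0857272217289418
```

Good. Now grip at 15 N.

Emit:
carry_out --steps '[0.4, 0, 0.01, 0, 0, 0.4, 0, 0.01, 0, 0, 0.4, 0, 0.01, 0, 0, 0.4, 0, 0.01, 0, 0, 0.4, 0, 0.01, 0, 0, 0.4, 0, 0.01, 0, 0]' --grip_force 15

```text
clock: 8.35
position: [0.5159, -0.2945, 0.0183]
ee_rot: [-1.354, 0.947, -0.949]
force: [-1.1, 0.5, 6.5]
width: 0.694
```

Emit:
carry_out --steps '[0.4, 0, 0, 0.15, 0, 0.4, 0, 0, 0.35, 0, 0.4, 0, 0, 0.65, 0, 0.4, 0, 0, 1, 0, 0.4, 0, 0, 1, 0]'

```text
clock: 8.85
position: [0.5177, -0.2962, 0.1229]
ee_rot: [-1.353, 0.942, -0.954]
force: [0.4, -0.1, -2.1]
width: 0.698
```

```bash
python3 -c "
from h import *
a=np.radians(69.7);Y=np.array([np.cos(a),np.sin(a)]);C=np.array([.4978,.2644]);print(C-.061*Y)
go(C-.061*Y,.12,-20.3)"
```

```text
[0.47663693 0.20718877]
clock 8.85 pos [ 0.5177 -0.2962  0.1229] yaw 20.0 down [ 0.007 -0.003 -1.   ] width 0.698031579879643 F [ 0.4 -0.1 -2.1]
move units [-0.411  5.034 -0.029 -0.896] j7 1.0253323540960881
```

Emit:
carry_out --steps '[0.4, 0, 0.3, 0.3, 0, 0.4, 0, 0.65, 0.3, 0, 0.4, 0, 1, 0.3, 0]'

```text
clock: 9.15
position: [0.5155, -0.1937, 0.1486]
ee_rot: [-1.353, 0.948, -0.95]
force: [0.3, 0.6, -2.6]
width: 0.691
```

Emit:
carry_out --steps '[0.4, -0.04, 0.33, 0, -0.15, 0.4, -0.08, 0.66, 0, -0.3, 0.4, -0.1, 1, 0, -0.45]'

```text
clock: 9.45
position: [0.5046, -0.0933, 0.1478]
ee_rot: [-1.205, 1.217, -1.216]
force: [0.9, -0.0, -1.9]
width: 0.695
```

Emit:
carry_out --steps '[0.4, -0.04, 0.33, 0, -0.15, 0.4, -0.08, 0.66, 0, -0.3, 0.4, -0.1, 1, 0, -0.45]'

```text
clock: 9.75
position: [0.4946, 0.0067, 0.1478]
ee_rot: [-1.016, 1.472, -1.471]
force: [-0.1, 0.2, -1.5]
width: 0.696
```

Emit:
carry_out --steps '[0.4, -0.04, 0.33, 0, 0, 0.4, -0.08, 0.66, 0, 0, 0.4, -0.1, 1, 0, 0]'

```text
clock: 10.05
position: [0.4846, 0.1067, 0.1478]
ee_rot: [-1.019, 1.468, -1.467]
force: [0.6, 0.1, -1.4]
width: 0.695
```

Emit:
carry_out --steps '[0.4, -0.04, 0.33, 0, 0, 0.4, -0.08, 0.66, 0, 0, 0.4, -0.1, 0.9, 0, 0, 0.4, -0.1, 1, 0, 0, 0.4, -0.1, 1, 0, 0, 0.4, -0.1, 1, 0, 0]'

```text
clock: 10.65
position: [0.4756, 0.2041, 0.1477]
ee_rot: [-1.018, 1.468, -1.469]
force: [0.2, -0.5, -1.7]
width: 0.695
```

```bash
cat > b.py <<'E'
from h import *
a=np.radians(69.7);Y=np.array([np.cos(a),np.sin(a)]);X=np.array([Y[1],-Y[0]]);S=np.array([.4766,.2072])
def blk(save=None):
    for n in('top','scene','wrist'):
        s=arm.observe();im,d=get_image(n);P=cloud(n,d,s);im=im.astype(int)
        w=(np.hypot(P[...,0]-s['position'][0],P[...,1]-s['position'][1])<.07)&(im[...,0]-im[...,2]>20)&(d>0)
        if w.sum()<30: print(n,'few',w.sum());continue
        zt=np.percentile(P[w][:,2],90); w&=P[...,2]>zt-.006
        r=cv2.minAreaRect((P[w][:,:2]*1000).astype(np.float32));q=np.array(r[0])/1000-S
        print(n,w.sum(),r,'top z',zt.round(4),'gx,gy mm',(q@X*1e3).round(1),(q@Y*1e3).round(1))
        g=P[...,:2]-S;gx=g@X*1e3;gy=g@Y*1e3
        t=(d>0)&(abs(P[...,2]-.056)<.004)&(abs(gx)<34)&(im.max(2)>90)&(abs(im[...,0]-im[...,2])<15)
        for nm,m in(('stop',t&(gy<-20)&(gy>-45)),('fence',t&(gy>20)&(gy<45))):
            if m.sum()>15:print('  ',nm,m.sum(),'x',np.percentile(gx[m],[2,98]).mean().round(1),'y',np.percentile(gy[m],[2,50,98]).round(1))
        if save: cv2.imwrite(f'pics/{save}_{n}.png',im[:,:,::-1].astype(np.uint8))
    go(S,.12,-20.3)
E
python3 -c "
from b import *
blk('b1')"
```

```text
top 15 ((472.5094909667969, 182.50347900390625), (130.1672821044922, 38.70001983642578), 0.6898825168609619) top z 0.1949 gx,gy mm 4.7 -24.6
   stop 100 x 0.1 y [-40.1 -32.7 -25.7]
scene 152 ((471.31060791015625, 211.14410400390625), (50.34881591796875, 64.16102600097656), 59.829498291015625) top z 0.1787 gx,gy mm -6.3 1.9
   stop 34 x 15.6 y [-37.6 -30.1 -24.8]
   fence 148 x 0.6 y [26.7 33.2 38.5]
wrist 2681 ((498.3063049316406, 223.20851135253906), (11.096905708312988, 97.21453857421875), 69.83686828613281) top z 0.2396 gx,gy mm 14.8 22.5
   fence 1019 x -0.5 y [24.6 30.2 35.8]
clock 10.8 pos [0.4758 0.2039 0.1477] yaw -20.61 down [ 0. -0. -1.] width 0.6993100418181053 F [ 1.   0.  -1.5]
move units [ 0.008  0.033 -0.277  0.007] j7 -0.6031525657015241
```

```bash
python3 - <<'E'
from b import *
s=arm.observe();im,d=get_image('wrist');P=cloud('wrist',d,s);im=im.astype(int)
g=P[...,:2]-S;gx=g@X*1e3;gy=g@Y*1e3
w=(im[...,0]-im[...,2]>20)&(d>0)&(abs(gx)<40)&(abs(gy)<40)&(P[...,2]>.12)&(P[...,2]<.2)
zt=np.median(P[w][:,2]);print(w.sum(),zt)
w&=abs(P[...,2]-zt)<.006
print(cv2.minAreaRect(np.c_[gx[w],gy[w]].astype(np.float32)),np.percentile(gx[w],[1,99]),np.percentile(gy[w],[1,99]))
p=s['position'][:2]-S;print('tool g',p@X*1e3,p@Y*1e3)
top=cv2.resize(cv2.imread('pics/b1_scene.png')[190:320,290:420],(500,500),interpolation=cv2.INTER_CUBIC)
cv2.imwrite('pics/b1.png',np.hstack([top[:384],cv2.imread('pics/b1_wrist.png')[:,100:400]]))
E
```

```text
9474 0.17645868637853562
((1.067281723022461, -3.194826126098633), (64.7229995727539, 46.56291198730469), 0.14125344157218933) [-30.31586634  31.39596005] [-25.28678079  19.66376567]
tool g 0.3380955853103134 -3.343611125229479
```

View pics/b1.png

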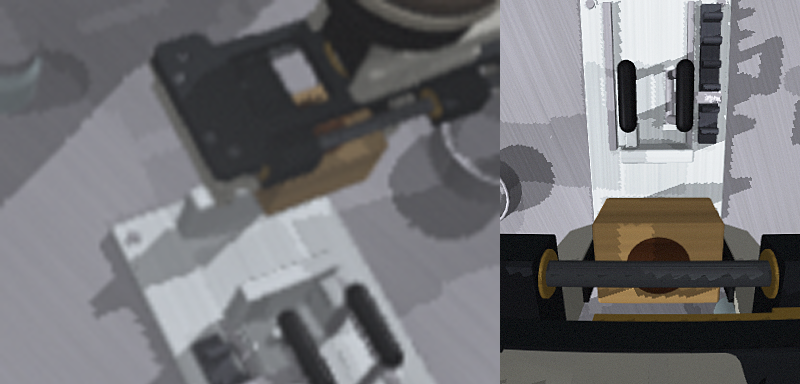

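Picture: the block is held level between the pads, wrist crop (660,250), with the fence behind it at (660,155). I'll correct by 2.9 mm in y, go down to just above the plates and look again.

Emit:
carry_out --steps '[0.4, 0, 0.028, -0.2, 0, 0.4, 0, 0.028, -0.4, 0, 0.4, 0, 0.028, -0.6, 0, 0.4, 0, 0.028, -0.7, 0, 0.4, 0, 0.028, -0.7, 0, 0.4, 0, 0.028, -0.7, 0]'

```text
clock: 11.45
position: [0.4759, 0.2081, 0.0782]
ee_rot: [-1.018, 1.468, -1.468]
force: [-0.5, -0.4, -1.7]
width: 0.695
```

```bash
cat > c.py <<'E'
from b import *
def chk(lo=.05,hi=.2):
  for n in('wrist','scene','top'):
    s=arm.observe();im,d=get_image(n);P=cloud(n,d,s);im=im.astype(int)
    g=P[...,:2]-S;gx=g@X*1e3;gy=g@Y*1e3;col=im[...,0]-im[...,2]
    w=(col>20)&(d>0)&(abs(gx)<40)&(abs(gy)<32)&(P[...,2]>lo)&(P[...,2]<hi)
    if w.sum()>40:
        zt=np.percentile(P[w][:,2],75);w&=abs(P[...,2]-zt)<.005
        print(n,w.sum(),'z',zt.round(4),cv2.minAreaRect(np.c_[gx[w],gy[w]].astype(np.float32)))
    t=(d>0)&(abs(P[...,2]-.056)<.003)&(abs(gx)<30)&(im.max(2)>110)&(abs(col)<15)
    for nm,m in(('stop',t&(gy<-20)&(gy>-45)),('fence',t&(gy>20)&(gy<45))):
        if m.sum()>15:print('  ',nm,m.sum(),np.percentile(gy[m],[2,50,98]).round(1))
    cv2.imwrite(f'pics/c_{n}.png',im[:,:,::-1].astype(np.uint8))
  s,M,y=tool();p=s['position'][:2]-S;print(s['clock'],'tool g',p@X*1e3,p@Y*1e3,s['position'],y,s['force'],s['width'])
E
python3 -c "
from c import *
chk()"
```

```text
wrist 6892 z 0.1082 ((-0.6367111206054688, 0.8497467041015625), (64.42725372314453, 46.31095504760742), 0.227127805352211)
   fence 1713 [24.4 30.4 35.9]
scene 96 z 0.1081 ((-10.981607437133789, 4.903846740722656), (45.95933532714844, 41.24635696411133), 84.98682403564453)
   fence 127 [27.1 33.2 38.5]
top 50 z 0.1091 ((-1.1511573791503906, -14.328770637512207), (16.28787612915039, 60.777099609375), 89.58793640136719)
   stop 88 [-39.3 -33.1 -25.7]
11.6 tool g -0.9241336888980979 1.1547953092064813 [0.4761339  0.20860368 0.07853825] -20.48364925519618 [-0.06633337  0.32314336 -1.36582988] 0.7011491276827938
```

Emit:
carry_out --steps '[0.4, -0.005, -0.015, 0, 0, 0.4, -0.005, -0.015, 0, 0, 0.4, -0.005, -0.015, -0.1, 0, 0.4, -0.005, -0.015, -0.2, 0, 0.4, -0.005, -0.015, -0.27, 0, 0.4, -0.005, -0.015, -0.34, 0, 0.4, -0.005, -0.015, -0.4, 0, 0.4, -0.005, -0.015, -0.4, 0]'

```text
clock: 12.4
position: [0.4745, 0.2066, 0.0367]
ee_rot: [-1.02, 1.468, -1.468]
force: [-0.4, -0.9, -1.6]
width: 0.696
```

```bash
python3 -c "
from c import *
chk(.03)"
```

```text
wrist 320 z 0.1117 ((-1.559906005859375, 24.77752685546875), (14.416358947753906, 68.89586639404297), 89.97277069091797)
   stop 1142 [-39.  -35.1 -31.5]
   fence 2687 [24.8 30.8 35.9]
scene 77 z 0.0675 ((-11.49305248260498, 2.697225570678711), (44.4983024597168, 40.60194396972656), 84.73405456542969)
   stop 36 [-38.2 -32.1 -27. ]
   fence 117 [27.7 33.1 38.3]
top 40 z 0.0671 ((-1.031280517578125, -15.98126220703125), (14.670738220214844, 61.53569793701172), 89.7634048461914)
   stop 81 [-39.4 -33.2 -26.5]
12.55 tool g -1.2637848526854694 -0.7628253051676356 [0.47515006 0.20692301 0.03775282] -20.47973159542948 [-0.11280832  0.68428124 -2.08717614] 0.6999228872545735
```

The block is between the plates with no side force. I'll lower it the rest of the way.

Emit:
carry_out --steps '[0.4, 0, 0, -0.05, 0, 0.4, 0, 0, -0.1, 0, 0.4, 0, 0, -0.14, 0, 0.4, 0, 0, -0.16, 0, 0.4, 0, 0, -0.17, 0, 0.4, 0, 0, -0.17, 0]'

```text
clock: 13.15
position: [0.475, 0.2068, 0.0206]
ee_rot: [-1.019, 1.467, -1.468]
force: [-0.5, -0.4, -1.4]
width: 0.696
```

```bash
python3 -c "
from c import *
chk(.03,.065)"
```

```text
wrist 6607 z 0.0501 ((-1.1220684051513672, -1.6113224029541016), (65.5291748046875, 49.530208587646484), 2.8486218452453613)
   stop 66 [-26.9 -26.2 -25.4]
   fence 3303 [25.  30.9 35.9]
scene 69 z 0.0507 ((-11.796642303466797, 1.5408172607421875), (46.226139068603516, 40.61967849731445), 88.1628646850586)
   stop 31 [-38.  -32.1 -25.6]
   fence 118 [27.5 33.4 38.7]
   stop 75 [-39.5 -33.  -26.3]
13.3 tool g -1.324601575834074 -0.751020721374283 [0.47509711 0.20695518 0.02075937] -20.475328678019416 [ 0.29300397 -0.05527039 -2.05547984] 0.695868011852706
```

Emit:
carry_out --steps '[0.4, 0, 0, -0.01, 0, 0.4, 0, 0, -0.015, 0, 0.4, 0, 0, -0.02, 0, 0.4, 0, 0, -0.02, 0]'

```text
clock: 13.7
position: [0.4752, 0.2071, 0.0199]
ee_rot: [-1.017, 1.468, -1.466]
force: [-5.5, -1.2, 18.8]
width: 0.696
```

Contact with the base. Release, and lift straight up.

Emit:
carry_out --steps '[0.85, 0, 0, 0.01, 0, 0.85, 0, 0, 0.01, 0, 0.85, 0, 0, 0.01, 0, 0.85, 0, 0, 0.01, 0, 0.85, 0, 0, 0.01, 0]'

```text
clock: 14.2
position: [0.4749, 0.2069, 0.0195]
ee_rot: [-1.019, 1.467, -1.468]
force: [-1.3, 0.1, -0.0]
width: 0.844
```

Emit:
carry_out --steps '[0.85, 0, 0, 0.2, 0, 0.85, 0, 0, 0.5, 0, 0.85, 0, 0, 0.9, 0, 0.85, 0, 0, 1, 0]'

```text
clock: 14.6
position: [0.4769, 0.2074, 0.1229]
ee_rot: [-1.013, 1.466, -1.467]
force: [0.3, 0.3, 0.3]
width: 0.849
```

Emit:
carry_out --steps '[0.85, -0.2, -0.4, 0.3, 0, 0.85, -0.4, -0.8, 0.5, 0, 0.85, -0.4, -1, 0.5, 0, 0.85, -0.4, -1, 0.5, 0]'

```text
clock: 15.0
position: [0.4345, 0.104, 0.1701]
ee_rot: [-1.015, 1.47, -1.47]
force: [-1.1, 0.2, 0.9]
width: 0.852
```

Emit:
carry_out --steps '[0.85, 0, -0.5, 0, 0, 0.85, 0, -1, 0, 0, 0.85, 0, -1, 0, 0]'

```text
clock: 15.3
position: [0.4347, 0.0015, 0.1695]
ee_rot: [-1.015, 1.472, -1.474]
force: [0.6, 0.5, 0.2]
width: 0.849
```

```bash
python3 - <<'E'
from c import *
chk(.04,.056)
im,d=get_image('top');P=cloud('top',d);g=P[...,:2]-S;gx=g@X*1e3;gy=g@Y*1e3
b=(d>0)&(P[...,2]>.068)&(P[...,2]<.085)&(im.max(2)<70)&(abs(gx)<45)&(gy>30)&(gy<140)
print('bars',cv2.minAreaRect(np.c_[gx[b],gy[b]].astype(np.float32)))
t=cv2.imread('pics/c_top.png')[158:243,128:213];s=cv2.imread('pics/c_scene.png')[220:340,310:430]
cv2.imwrite('pics/f.png',np.hstack([cv2.resize(t,(400,400),interpolation=2),cv2.resize(s,(400,400),interpolation=2)]))
E
```

```text
scene 502 z 0.0509 ((0.5655326843261719, 1.1474571228027344), (64.78168487548828, 45.631629943847656), 0.3346293568611145)
   stop 138 [-38.5 -31.3 -24.7]
   fence 135 [26.6 33.  38.4]
top 295 z 0.0519 ((-0.7676849365234375, -0.3984794616699219), (61.628448486328125, 46.236083984375), 0.1263606697320938)
   stop 83 [-39.6 -33.2 -25.7]
   fence 74 [25.  30.2 36.8]
15.45 tool g 30.273062796593823 -201.46505374897816 [0.43509736 0.00774535 0.16925572] -20.47442775366792 [-0.29464127  0.44790755 -0.72336146] 0.845008733671761
bars ((-0.8297481536865234, 79.26065826416016), (55.956207275390625, 51.29403305053711), 0.1264951378107071)
```

View pics/f.png

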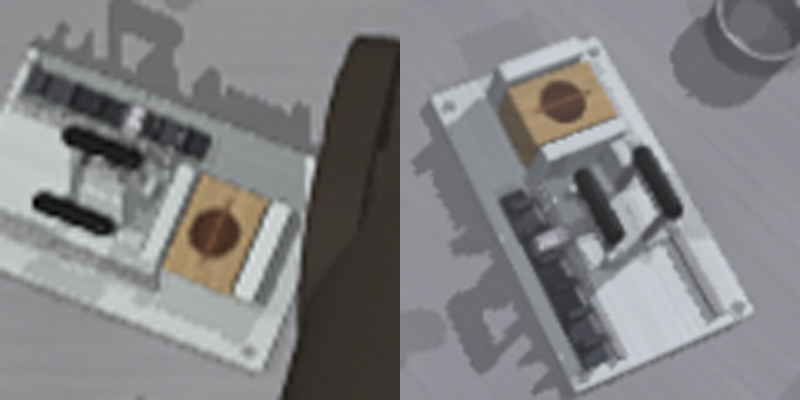

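The picture shows the block flat between stop and fence, ends level: left part (213,232), right part (562,100). The bars are released and the arm touches nothing, so I'll hand it in.

```bash
python3 -c "
from cell import arm
print(arm.sign_off())"
```

```text
the job is handed in; nothing more can be done
None
```

The job is done and handed in at about 15.5 s of the 72 s allowed; no verdict was reported.

- **Fence:** I squeezed the lever, slid the fence 41 mm from its 0.06 notch to the second notch, and let go. Last check: the gap reads about 50–51 mm, which is joint 0.020–0.021. The bars are about 56 mm over both, the same as before the squeeze, so the lever is released.
- **Block:** I took the wooden block (not the pink one) from the holder, lowered it between stop and fence until it touched the base, and opened the fingers. The pressing force at contact was about 19 N. Last check from the two fixed cameras: centre within about 1 mm across and along, turned under 0.5°, top 51–52 mm above the table (50 mm expected). It is lying flat, and the arm is clear of everything.

- **Differs from your description:** all three cameras showed the block's 64 mm length lying across the holder. Its short ends were therefore free to grip, and the cheeks blocked the 46 mm faces. I gripped it by the ends straight away and skipped the set-down and regrip on the table.
- **Camera disagreement:** the cameras differed from each other by 1–3 mm, which is about their stated calibration.
- **Not checked:** I did not re-measure the bystanders after the moves. The only contact forces I saw were the expected ones at the lever, in the grasp and on the guide's base.

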